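Seat the vial insert under the fixture's lip

TASK

Fit the orange vial insert into the blue-walled fixture: tilt it tongue end down, slip the tongue under the red lip, then level it so that it lies flat on the floor of the cavity, and let go. Leave the plain grey insert where it lies.

Things in the scene. Friction and masses are not known exactly. Their poses are not given: they have to be found in the camera images.
- orange_insert_grip (a point): Centre of the black grip block (40 mm along the plate, 20 across, standing 48 mm above it; grasp across the 20) of the orange insert: a plate 120 x 70 mm with six black sockets, 180 g, 16 mm thick but for a 30 mm long tongue. Lies flat at first. 40 mm above the underside, on the middle line, 70 mm from the tongue's end, 50 from the other end. x: along the plate to the tongue's end, z: out of its top.
- orange_insert_tongue (a point): Middle of the lower edge of the orange insert's tongue end: 70 mm along x and 40 mm below the grip's centre; axes as for the grip. The tongue is 6 mm thick, 70 mm wide, its underside level with the plate's underside.
- nest_cavity (a point): Centre of the cavity floor, 8 mm above the bench, of the fixed fixture (176 x 126 mm aluminium base, blue walls, red lip). x: along the cavity to the end with the lip; z: up. Cavity 136 mm along x (walls' inner faces at -68 and +68), 86 mm across (at -43 and +43). Above its floor the end wall without lip is 18 mm high, the side walls 12; walls 12 mm thick.
- nest_lip (a point): Middle of the lip's free edge, on its underside: 42 mm along x from the cavity's centre and 17 mm above the cavity floor; axes as for the cavity. The lip covers the cavity from here to the wall 26 mm on, is 6 mm thick, with 3 mm screw heads on top. The opening left, 110 mm, is shorter than the insert: enter tongue first, tilted 10 to 20 degrees.
- grey_insert_grip (a point): Centre of the black grip block of the grey insert, a plain grey plate of the same shape and size without sockets; to be left alone. Point and axes as for the orange one.

How it is judged:
By the outcome, as a careful person would: the job done as asked, in the order asked, and still so for the second after the job is handed in, with the robot touching nothing.
It also fails if it takes over 42 s, if anything falls off the work surface, if the arm or the gripper's body presses on something with over 40 N, if the wrist force passes 120 N, or if a joint passes its speed limit or range.

ROBOT

A 6-joint arm with a two-finger parallel gripper is mounted at the origin on a cart in front of the work surface, level with it; the furniture and walls round the work are solid. World frame = base frame: x ahead of the robot, y to its left, z up, the work surface at z = 0. Lengths are in m, angles in rad, forces in N, time in s.
With the tool pointing down it reaches from about 0.275 to 0.825 m from the base axis. Payload 5.2 kg.
Tool frame: the origin (TCP) lies midway between the tips of the shut fingers; the grasp point (between the pads) lies 19 mm behind it; z points along the fingers, y is the line along which they close (so a half turn about z gives the same grasp; the last joint's range is limited). The gripper opens to 93 mm and grips with 3 to 60 N. Pads are 15 mm wide; open, the fingers measure 128 mm over their backs; the gripper's body (75 mm by 188 mm) begins 65 mm behind the grasp point.
Start: joints at [1.051, 0.259, 1.535, -0, 1.348, -0.203], TCP at [0.171, 0.523, 0.219] pointing down, gripper open.
Joint ranges: [-3.14, 3.14], [-0.91, 2.08], [0.19, 2.58], [-1.22, 4.36], [0.22, 2.71], [-3.12, 3.12]. Speed limits (rad/s): [2.57, 2.57, 3.14, 3.14, 3.14, 3.14].

INTERFACE

Orientations are given as [roll, pitch, yaw] about the fixed x, y, z axes, in that order (R = Rz(yaw) Ry(pitch) Rx(roll)).
In Python, from workcell import sense, camera, camera_params, hand_in gives the robot as it stands.
- The arm moves only by the tool servo_tool, never from a script. Its argument "targets" is a list of rows, each a list of 5 numbers: the opening, from -1 (shut) to 1 (fully open), then the shift along the world's x, y, z normalised to -1 to 1, where 1 is 0.04 m, then the turn about the world's z normalised to -1 to 1, where 1 is 6 degrees. In form: [[jaw, x, y, z, turn], ...]. A call has 1 to 5 rows; each row shifts and turns the commanded pose from where the row before left it; what a row does not reach is not made up. A row lasts 1/12 s, in which the tool goes at most 41.7 mm and 7.16 degrees, less where a joint would pass 70% of its speed; a pose out of reach is approached as far as the arm can. A call with a number of a shift or a turn outside -1 to 1 is refused whole. A call with a gripper value outside its range is refused whole. The fingers move at their own pace and stop on an object; "grip_force" is the grip in N (left out, the last holds). Time passes only in rows, so rows that do not move let the fingers close. It gives the time, the measured TCP pose, the force and the opening at its end, in the units of the state.
- sense(): the state, without advancing time (a new reading comes with each control period).
- camera(name): name is "side" or "top"; returns the picture (400x640x3 uint8, red, green, blue); there is no depth.
- camera_params(name): a dict with "K" (3x3 intrinsics, pixels), "k1" (the pictures are not rectified: a ray, as slopes to the right and down, at radius r is drawn at 1 + k1 r^2 times it, then the intrinsics apply), "R" (3x3) and "t" (3): a world point X has camera coordinates R X + t. Camera axes: x right, y down, z forward; pixel columns grow to the right and rows downward; lengths in m; the calibration is good to about 2 mm. A picture is of the moment at which its call begins. camera_params takes no time and is no camera call.
- hand_in(): hands the job in, once; it reports no verdict.
The state is a dict: "time_s": time; "q": joint angles; "dq": joint speeds; "tau": joint torques, N m; "tool_pos": TCP position; "ee_rot": TCP orientation; "force": force on the tool from outside, world axes, zero at the start; "torque": the same for the moment, N m; "grip_width": finger opening in m.
Only numpy, scipy, OpenCV 4.12 (cv2) and the standard library are available. Lean on these libraries where they do the work, as an engineer would, in place of code of your own. Each camera call takes 0.05 s, during which the arm holds its last target. There are 200 camera calls.

## Working session

There is one attempt and no reset: what is moved stays moved. The work goes in short steps, Python scripts to look and compute and a tool call to move; the robot and the scene stay as the last step left them, time stands still between calls to the robot, and variables do not carry over. Pictures are saved under pics/ and viewed, on a budget of 10 in all, crops included, one or two more only if the job needs it, and the job is handed in when it is done.

Besides the shell and the picture viewer there is one more tool, called after "Call:" by a JSON object that holds its "fn" and its "kwargs", one argument or row to a line. servo_tool: Moves the arm, as the interface text tells. Its arguments: {"type":"object","properties":{"targets":{"type":"array"},"grip_force":{"type":"number"}},"required":["targets"]}

```bash
mkdir -p pics
cat > h.py <<'E'
import numpy as np, cv2
from workcell import *
def ray(name,uv):
    p=camera_params(name);K=np.array(p["K"]);k=p["k1"]
    d=(np.array(uv,float)-K[:2,2])/[K[0,0],K[1,1]]
    s=d.copy()
    for _ in range(20): s=d/(1+k*(s@s))
    R=np.array(p["R"]);t=np.array(p["t"])
    return -R.T@t, R.T@np.array([*s,1])
def at(name,uv,z):
    c,d=ray(name,uv); return (c+d*(z-c[2])/d[2])
def proj(name,X):
    p=camera_params(name);K=np.array(p["K"])
    c=np.array(p["R"])@X+np.array(p["t"]);s=c[:2]/c[2];s=s*(1+p["k1"]*(s@s))
    return s*[K[0,0],K[1,1]]+K[:2,2]
def snap(name,fn,crop=None,size=None):
    im=camera(name)[:,:,::-1]
    if crop: im=im[crop[1]:crop[3],crop[0]:crop[2]]
    if size: im=cv2.resize(im,size,interpolation=cv2.INTER_CUBIC)
    cv2.imwrite("pics/"+fn,im)
E
python3 - <<'E'
from h import *
snap("top","t0.png",None,(800,500)); snap("side","s0.png",None,(800,500))
for n in("top","side"):
    c,d=ray(n,(320,200));print(n,c.round(3),(d/np.linalg.norm(d)).round(3),camera_params(n)["K"][0][0])
print(sense())
E
```

```text
top [0.47  0.09  1.074] [ 0.038 -0.061 -0.997] 431.2465783234271
side [0.41  0.83  0.669] [ 0.106 -0.774 -0.624] 432.35784990293536
{'time_s': 0.1, 'q': array([ 1.05122694e+00,  2.59245471e-01,  1.53593904e+00, -3.01340818e-05,
        1.34797376e+00, -2.02813350e-01]), 'dq': array([-0.00059385, -0.00222265, -0.0026483 ,  0.00047859, -0.00017173,
        0.00018708]), 'tau': array([ 3.32505057e-03, -4.38205147e+01, -2.84642619e+01,  7.23954965e-02,
        3.61307070e-02, -2.05405161e-05]), 'tool_pos': array([0.17107465, 0.52222423, 0.21792798]), 'ee_rot': array([-3.14005320e+00, -2.86579988e-04,  2.82484308e+00]), 'force': array([-0.40665954,  0.0490711 , -0.68592374]), 'torque': array([-0.01773933,  0.01387253,  0.01062162]), 'grip_width': 0.09290156540632742}
```

View pics/t0.png

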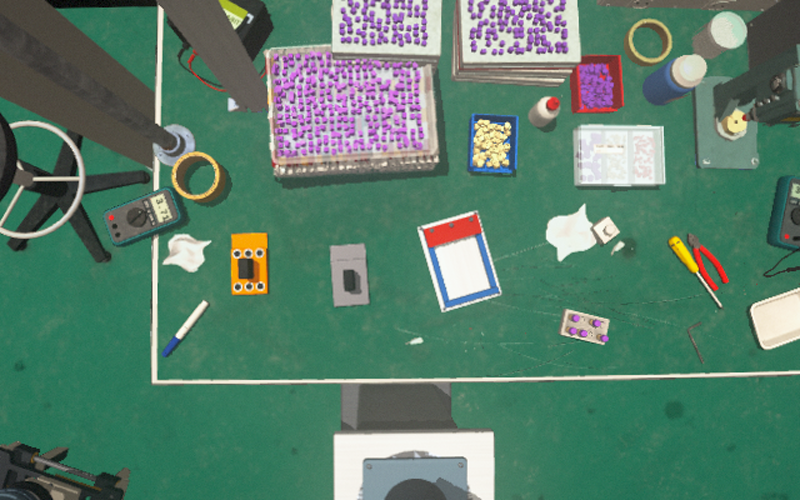

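View pics/s0.png

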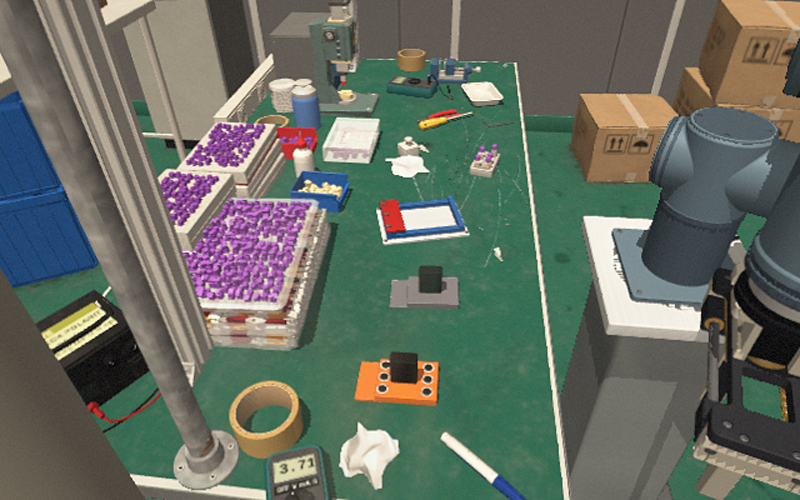

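Run:
```python
from h import *
im=camera("top")[:,:,::-1]
a=cv2.resize(im[175:250,165:240],(375,375),interpolation=cv2.INTER_CUBIC)
b=cv2.resize(im[165:255,325:410],(397,420),interpolation=cv2.INTER_CUBIC)
b=cv2.resize(im[165:255,325:410],None,fx=5,fy=5,interpolation=cv2.INTER_CUBIC)
c=np.zeros((450,800,3),np.uint8);c[:375,:375]=a;c[:450,375:800]=b
cv2.imwrite("pics/c1.png",c)
```

```text
(no output)
```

View pics/c1.png

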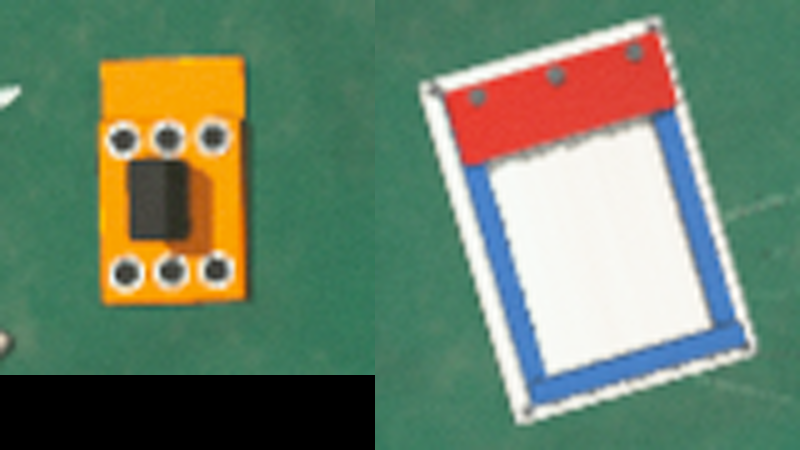

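Run:
```python
from h import *
o=lambda u,v,z:at("top",(165+u/5-.4,175+v/5-.4),z)
f=lambda u,v,z:at("top",(325+(u-375)/5-.4,165+v/5-.4),z)
A=[o(101,61,.006),o(244,57,.006),o(102,304,.016),o(245,299,.016)]
print(np.round(A,4)); t=(A[0]+A[1])/2;r=(A[2]+A[3])/2;d=t-r;d[2]=0
print("len",np.linalg.norm(d),"yaw",np.degrees(np.arctan2(d[1],d[0])),"grip",r+d*50/120, [np.linalg.norm((A[0]-A[1])[:2]),np.linalg.norm((A[2]-A[3])[:2])])
B=[f(129,0,0)]and[o(129,160,.064),o(187,160,.064),o(187,238,.064),o(129,238,.064)]
print("block top?",np.round(np.mean(B,0),4))
F=[f(421,85,.008),f(660,18,.008),f(755,350,.008),f(521,424,.008)]
print(np.round(F,4)); c=np.mean(F,0); x=(F[0]+F[1]-F[2]-F[3])/2;y=(F[0]+F[3]-F[1]-F[2])/2
print("fix",c,np.linalg.norm(x),np.linalg.norm(y),np.degrees(np.arctan2(x[1],x[0])),np.degrees(np.arctan2(y[1],y[0]))-90)
L=(f(468,165,.031)+f(678,106,.031))/2;u=x/np.linalg.norm(x);print("lip along",(L-c)@u,L)
```

```text
[[0.5452 0.3597 0.006 ]
 [0.5469 0.2889 0.006 ]
 [0.4256 0.356  0.016 ]
 [0.4278 0.2862 0.016 ]]
len 0.11937648022323333 yaw 1.5606546518862514 grip [0.47643667 0.32244087 0.016     ] [np.float64(0.07082363592700182), np.float64(0.06984717377886816)]
block top? [0.4765 0.318  0.064 ]
[[ 0.5565 -0.0095  0.008 ]
 [ 0.5897 -0.1294  0.008 ]
 [ 0.424  -0.1748  0.008 ]
 [ 0.3884 -0.0576  0.008 ]]
fix [ 0.48965883 -0.09283196  0.008     ] 0.17335375530800165 0.12348061543751854 15.652819583665703 16.170870967594226
lip along 0.04177123965480619 [ 0.5298329  -0.08139025  0.031     ]
```

Call:
{"fn": "servo_tool", "kwargs": {
  "targets": [
    [1,0.74,-0.5,-0.1,0.33],
    [1,0.74,-0.5,-0.1,0.33],
    [1,0.74,-0.5,-0.1,0.33],
    [1,0.74,-0.5,-0.1,0.33],
    [1,0.74,-0.5,-0.1,0.33]
  ],
  "grip_force": 15
}}

```text
time_s: 0.57
tool_pos: [0.3202, 0.4215, 0.1983]
ee_rot: [-3.141, -0.0, 3.0]
force: [0.9, 0.4, -0.7]
grip_width: 0.093
```

Call:
{"fn": "servo_tool", "kwargs": {
  "targets": [
    [1,0.74,-0.5,-0.3,0.33],
    [1,0.74,-0.5,-0.3,0.33],
    [1,0.74,-0.5,-0.3,0.33],
    [1,0.74,-0.5,-0.3,0.33],
    [1,0.74,-0.5,-0.3,0.33]
  ]
}}

```text
time_s: 0.98
tool_pos: [0.4684, 0.3213, 0.1379]
ee_rot: [-3.142, -0.0, -3.111]
force: [0.7, 0.5, -0.6]
grip_width: 0.0927
```

Call:
{"fn": "servo_tool", "kwargs": {
  "targets": [
    [1,-0.03,0.03,-0.8,0],
    [1,0,0,-0.8,0],
    [1,0,0,-0.7,0],
    [1,0,0,-0.4,0],
    [1,0,0,-0.13,0]
  ]
}}

```text
time_s: 1.4
tool_pos: [0.4638, 0.3225, 0.0219]
ee_rot: [-3.139, -0.006, -3.113]
force: [-0.4, 0.1, 0.5]
grip_width: 0.093
```

Call:
{"fn": "servo_tool", "kwargs": {
  "targets": [
    [-1,0,0,0,0],
    [-1,0,0,0,0],
    [-1,0,0,0,0],
    [-1,0,0,0,0],
    [-1,0,0,0,0]
  ],
  "grip_force": 15
}}

```text
time_s: 1.82
tool_pos: [0.4669, 0.3243, 0.0268]
ee_rot: [3.141, 0.002, -3.113]
force: [0.2, 0.2, -0.0]
grip_width: 0.0643
```

Call:
{"fn": "servo_tool", "kwargs": {
  "targets": [
    [-1,0,0,0,0],
    [-1,0,0,0,0],
    [-1,0,0,0,0],
    [-1,0,0,0,0],
    [-1,0,0,0,0]
  ]
}}

```text
time_s: 2.23
tool_pos: [0.4661, 0.3238, 0.0255]
ee_rot: [-3.142, 0.0, -3.113]
force: [0.5, -0.4, -0.6]
grip_width: 0.0309
```

Call:
{"fn": "servo_tool", "kwargs": {
  "targets": [
    [-1,0,0,0,0],
    [-1,0,0,0,0],
    [-1,0,0,0,0],
    [-1,0,0,0,0],
    [-1,0,0,0,0]
  ]
}}

```text
time_s: 2.65
tool_pos: [0.4661, 0.3238, 0.0254]
ee_rot: [-3.141, -0.0, -3.113]
force: [-0.3, -0.1, 0.4]
grip_width: 0.0203
```

Call:
{"fn": "servo_tool", "kwargs": {
  "targets": [
    [-1,0,0,0.1,0],
    [-1,0,0,0.4,0],
    [-1,0,0,0.6,0],
    [-1,0,0,0.6,0],
    [-1,0,0,0.5,0]
  ]
}}

```text
time_s: 3.07
tool_pos: [0.466, 0.3239, 0.1147]
ee_rot: [3.142, -0.0, -3.113]
force: [0.5, 0.5, -2.8]
grip_width: 0.02
```

Run:
```python
from h import *
snap("side","s1.png",(250,170,410,350),(640,720) and (533,600))
print(sense()["tool_pos"],sense()["force"])
```

```text
[0.46825806 0.32495915 0.1188566 ] [1.27566561 1.08146053 0.68888898]
```

View pics/s1.png

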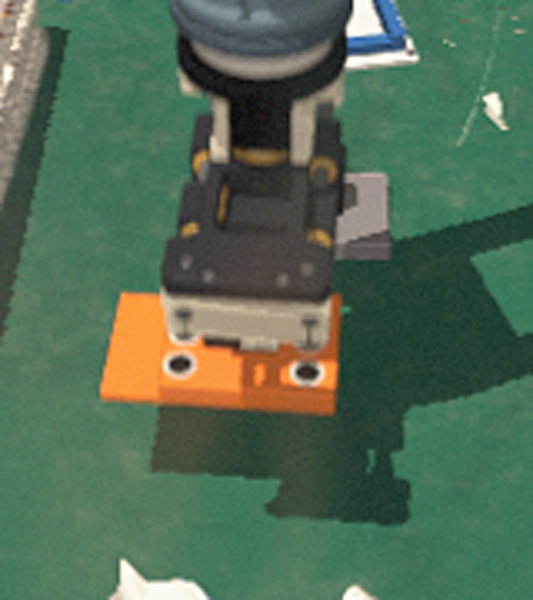

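Call:
{"fn": "servo_tool", "kwargs": {
  "targets": [
    [-1,0,-0.3,0.4,0.17],
    [-1,-0.05,-0.7,0.4,0.17],
    [-1,-0.05,-0.8,0,0.17],
    [-1,-0.05,-0.8,0,0.17],
    [-1,-0.05,-0.8,0,0.17]
  ]
}}

```text
time_s: 3.53
tool_pos: [0.4574, 0.1868, 0.145]
ee_rot: [-3.142, -0.0, -3.022]
force: [0.3, 0.1, -2.7]
grip_width: 0.0199
```

Call:
{"fn": "servo_tool", "kwargs": {
  "targets": [
    [-1,-0.05,-0.8,0,0.17],
    [-1,-0.05,-0.8,0,0.17],
    [-1,-0.05,-0.8,0,0.17],
    [-1,-0.05,-0.8,0,0.17],
    [-1,-0.05,-0.8,0,0.17]
  ]
}}

```text
time_s: 3.95
tool_pos: [0.4473, 0.0265, 0.1448]
ee_rot: [3.141, -0.001, -2.934]
force: [-0.0, 0.7, -1.5]
grip_width: 0.0198
```

Call:
{"fn": "servo_tool", "kwargs": {
  "targets": [
    [-1,-0.1,-0.8,0,0.17],
    [-1,-0.1,-0.8,0,0.17],
    [-1,-0.05,-0.7,-0.2,0.17],
    [-1,-0.03,-0.5,-0.4,0.17],
    [-1,0,-0.35,-0.4,0]
  ]
}}

```text
time_s: 4.37
tool_pos: [0.4368, -0.1004, 0.105]
ee_rot: [-3.14, 0.001, -2.864]
force: [0.8, 0.2, -2.5]
grip_width: 0.02
```

Call:
{"fn": "servo_tool", "kwargs": {
  "targets": [
    [-1,0,-0.18,-0.2,0],
    [-1,0,0,0,0],
    [-1,0,0,0,0],
    [-1,0,0,0,0]
  ],
  "grip_force": 7
}}

```text
time_s: 4.7
tool_pos: [0.4371, -0.1046, 0.0978]
ee_rot: [3.141, 0.0, -2.863]
force: [-0.9, -0.4, -1.5]
grip_width: 0.0198
```

Run:
```python
from h import *
print(sense()["tool_pos"],sense()["grip_width"])
a=camera("side")[:,:,::-1][70:220,260:420]; b=camera("top")[:,:,::-1][160:260,320:420]
c=np.zeros((400,800,3),np.uint8);c[:375,:400]=cv2.resize(a,(400,375),interpolation=2);c[:,400:]=cv2.resize(b,(400,400),interpolation=2)
cv2.imwrite("pics/p2.png",c)
```

```text
[ 0.43714502 -0.10461513  0.09782382] 0.01979443329746523
```

View pics/p2.png

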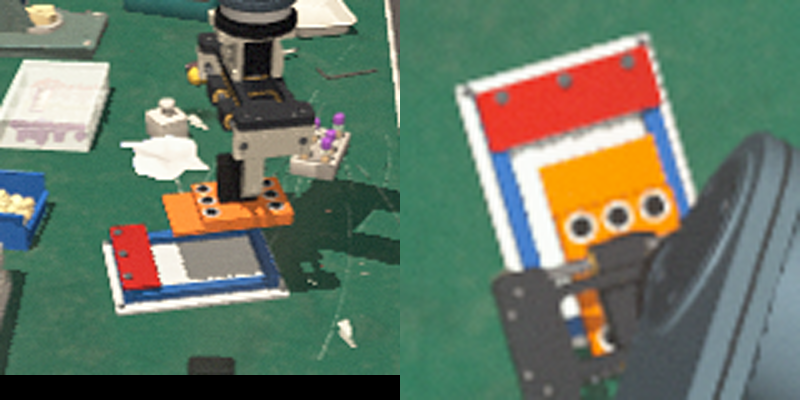

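```bash
cat >> h.py <<'E'
C=np.array([.4897,-.0928]);u=np.array([.9617,.2740]);v=np.array([-.2740,.9617])
def cav(P): P=np.array(P)[:2]-C; return np.round([P@u*1000,P@v*1000],1)
E
python3 - <<'E'
from h import *
f=lambda a,b,z:at("top",(320+(a-400)/4-.4,160+b/4-.4),z)
l=f(541,170,.078);r=f(660,137,.078);print(cav(l),cav(r),np.linalg.norm(l-r)); d=l-r;print(np.degrees(np.arctan2(d[1],d[0]))-90)
print(cav(sense()["tool_pos"]))
E
```

```text
[24.2 36.1] [ 23.2 -36.2] 0.07227411110245502
15.138613814536825
[-53.5   2.9]
```

Call:
{"fn": "servo_tool", "kwargs": {
  "targets": [
    [-1,0.19,0.03,-0.4,0],
    [-1,0,0,-0.4,0],
    [-1,0,0,-0.2,0],
    [-1,0,0,-0.08,0],
    [-1,0,0,0,0]
  ]
}}

```text
time_s: 5.22
tool_pos: [0.4441, -0.1035, 0.054]
ee_rot: [3.141, -0.001, -2.863]
force: [-0.8, 0.9, -1.9]
grip_width: 0.0199
```

Call:
{"fn": "servo_tool", "kwargs": {
  "targets": [
    [-1,0,0,-0.05,0],
    [-1,0,0,-0.05,0],
    [-1,0,0,0,0]
  ]
}}

```text
time_s: 5.47
tool_pos: [0.4453, -0.1044, 0.0509]
ee_rot: [-3.14, 0.002, -2.864]
force: [0.5, 0.1, -1.2]
grip_width: 0.0201
```

Call:
{"fn": "servo_tool", "kwargs": {
  "targets": [
    [-1,0,0,-0.03,0],
    [-1,0,0,-0.03,0],
    [-1,0,0,0,0]
  ]
}}

```text
time_s: 5.72
tool_pos: [0.4462, -0.1043, 0.049]
ee_rot: [-3.14, 0.003, -2.864]
force: [2.6, 3.5, 3.2]
grip_width: 0.0198
```

Call:
{"fn": "servo_tool", "kwargs": {
  "targets": [
    [-1,0,0,-0.03,0],
    [-1,0,0,-0.02,0],
    [-1,0,0,0,0]
  ]
}}

```text
time_s: 5.97
tool_pos: [0.4465, -0.1043, 0.0471]
ee_rot: [-3.14, 0.004, -2.864]
force: [4.3, 3.8, 6.1]
grip_width: 0.0201
```

```bash
cat >> h.py <<'E'
def duo(fn):
    a=camera("side")[:,:,::-1][110:210,280:400]; b=camera("top")[:,:,::-1][160:240,320:400]
    c=np.zeros((400,800,3),np.uint8);c[:333,:400]=cv2.resize(a,(400,333),interpolation=2);c[:,400:]=cv2.resize(b,(400,400),interpolation=2)
    cv2.imwrite("pics/"+fn,c)
E
python3 -c "
from h import *
duo('p3.png');s=sense();print(s['tool_pos'],s['force'],s['torque'])"
```

```text
[ 0.44648505 -0.10433155  0.04709806] [3.76866076 3.51531448 5.57614231] [ 0.76868253 -0.53154007 -0.03839405]
```

View pics/p3.png

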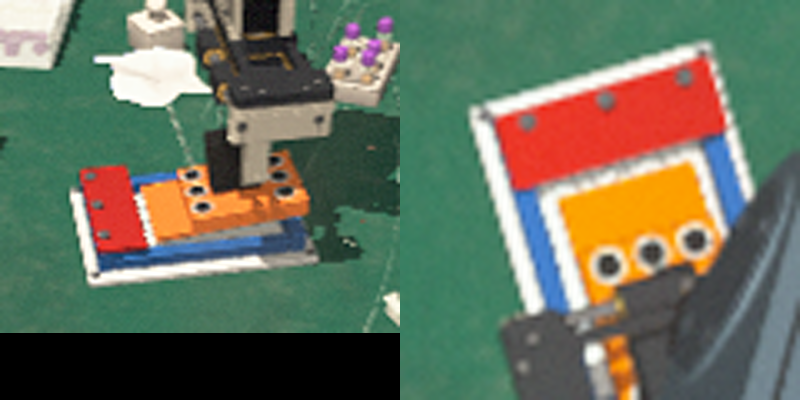

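Run:
```python
from h import *
f=lambda a,b,z:at("top",(320+(a-400)/5-.4,160+b/5-.4),z)
for z in(.014,.02):
  l=f(557,199,z);r=f(703,155,z);print(cav(l),cav(r),np.linalg.norm(l-r))
print(cav(sense()["tool_pos"]))
# predict tip for tilt
for th in (5,8,10,12):
  t=np.radians(th);print(th,"tip ds",77*np.cos(t)-45*np.sin(t)," z", .0471+.019-.045*np.cos(t)-.077*np.sin(t), "rear z",.0471+.019-.045*np.cos(t)+.043*np.sin(t))
```

```text
[32.7 34.1] [ 33.4 -41.9] 0.07595201402129578
[32.7 34.9] [ 33.4 -40.6] 0.07552206129866343
[-44.7   0.8]
5 tip ds 72.78498332941979  z 0.014560246394301781 rear z 0.02501893552402076
8 tip ds 69.98785174989797  z 0.010821608132704302 rear z 0.027522380247912155
10 tip ds 68.01602898692815  z 0.00841274143409701 rear z 0.02925052275412865
12 tip ds 65.96133916970386  z 0.006074157774011282 rear z 0.031023560672142403
```

Run:
```python
from h import *
a=camera("side")[:,:,::-1][140:205,295:380]; b=camera("top")[:,:,::-1][160:235,330:390]
c=np.zeros((600,800,3),np.uint8);c[:321,:420]=cv2.resize(a,(420,321),interpolation=2)[:,:];b=cv2.resize(b,(480,600),interpolation=2);c[:,420:]=b[:,:380]
cv2.imwrite("pics/p4.png",c)
```

```text
(no output)
```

View pics/p4.png

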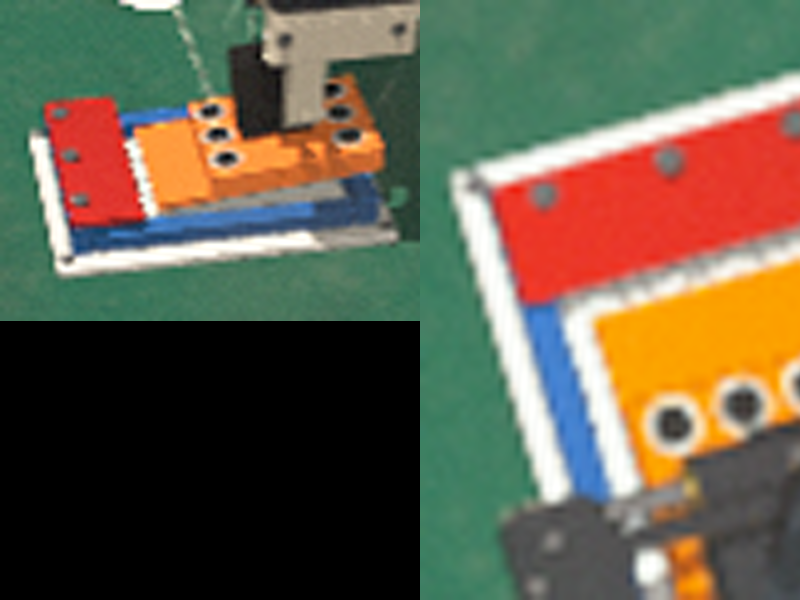

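Run:
```python
from h import *
f=lambda a,b,z:at("top",(330+(a-420)/8-.44,160+b/8-.44),z)
print("tip left",cav(f(596,320,.014)))
s=sense();T=s["tool_pos"];g=cav(T)
for th in (4,8,12,16):
  t=np.radians(th);o=[]
  for ds,h in((77,0),(77,6),(-43,0),(-43,16)):
    x=g[0]+ds*np.cos(t)+(h-45)*np.sin(t); z=T[2]*1000+19+(h-45)*np.cos(t)-ds*np.sin(t)
    for off in (-2,):
      P=C+u*x/1000+v*(35+off)/1000; q=proj("side",np.array([*P,z/1000]))
      o.append(((q-[295,140]+.4)*4.94).round(0))
  print(th,np.array(o).tolist())
P=C+u*.042+v*.0; print("lip corner check",((proj("side",np.array([*(C+u*.042+v*.055),.031]))-[295,140]+.4)*4.94).round())
```

```text
tip left [32.  32.8]
4 [[167.0, 210.0], [166.0, 201.0], [394.0, 174.0], [394.0, 148.0]]
8 [[174.0, 218.0], [172.0, 208.0], [400.0, 168.0], [397.0, 143.0]]
12 [[182.0, 224.0], [179.0, 215.0], [405.0, 162.0], [401.0, 137.0]]
16 [[190.0, 230.0], [187.0, 222.0], [410.0, 156.0], [403.0, 132.0]]
lip corner check [149. 214.]
```

Call:
{"fn": "servo_tool", "kwargs": {
  "targets": [
    [-1,0,0,0,0],
    [-1,0,0,0,0],
    [-1,0,0,0.04,0],
    [-1,0,0,0.04,0],
    [-1,0,0.02,0.03,0]
  ],
  "grip_force": 20
}}

```text
time_s: 6.58
tool_pos: [0.444, -0.1034, 0.0502]
ee_rot: [3.141, -0.001, -2.864]
force: [0.2, -0.0, -2.3]
grip_width: 0.02
```

Call:
{"fn": "servo_tool", "kwargs": {
  "targets": [
    [-1,0.12,0.045,0,0],
    [-1,0.12,0.045,0,0],
    [-1,0.12,0.045,0,0],
    [-1,0,0,0,0]
  ]
}}

```text
time_s: 6.92
tool_pos: [0.4595, -0.0976, 0.0499]
ee_rot: [3.141, -0.0, -2.863]
force: [0.1, 0.4, -3.5]
grip_width: 0.0198
```

```bash
cat >> h.py <<'E'
def duo2(fn):
    a=camera("side")[:,:,::-1][135:205,290:380]; b=camera("top")[:,:,::-1][160:235,330:400]
    c=np.zeros((400,800,3),np.uint8);c[:327,:420]=cv2.resize(a,(420,327),interpolation=2);c[:,420:793]=cv2.resize(b,(373,400),interpolation=2)
    cv2.imwrite("pics/"+fn,c)
E
python3 -c "
from h import *
duo2('p5.png');s=sense();print(s['tool_pos'],cav(s['tool_pos']),s['force'])"
```

```text
[ 0.45912665 -0.09768559  0.04990446] [-30.7   3.7] [ 0.17006036  0.16825156 -3.88398433]
```

View pics/p5.png

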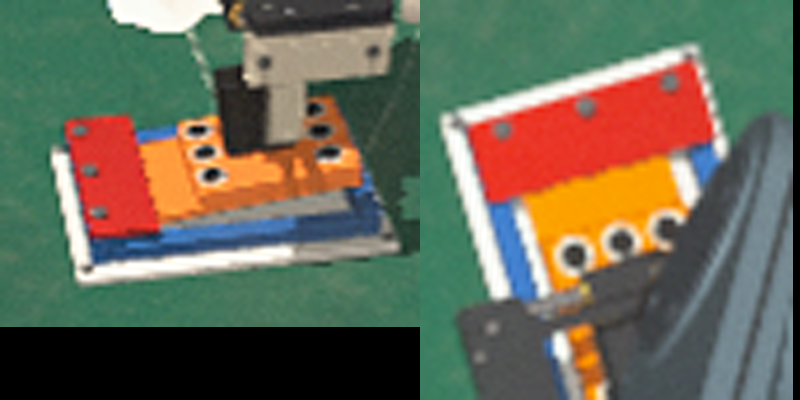

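Call:
{"fn": "servo_tool", "kwargs": {
  "targets": [
    [-1,0.11,0.025,0,0],
    [-1,0.11,0.025,0,0],
    [-1,0.11,0.025,0,0],
    [-1,0,0,0,0]
  ]
}}

```text
time_s: 7.35
tool_pos: [0.4725, -0.0947, 0.0499]
ee_rot: [3.141, -0.0, -2.863]
force: [0.4, 1.1, -7.3]
grip_width: 0.0196
```

Call:
{"fn": "servo_tool", "kwargs": {
  "targets": [
    [-1,0,0,-0.06,0],
    [-1,0,0,-0.06,0],
    [-1,0,0,-0.06,0],
    [-1,0,0,0,0]
  ],
  "grip_force": 7
}}

```text
time_s: 7.68
tool_pos: [0.4722, -0.095, 0.0428]
ee_rot: [-3.142, 0.0, -2.864]
force: [-0.5, -0.9, -2.0]
grip_width: 0.0198
```

Call:
{"fn": "servo_tool", "kwargs": {
  "targets": [
    [-1,0,0,-0.05,0],
    [-1,0,0,-0.05,0],
    [-1,0,0,-0.05,0],
    [-1,0,0,0,0]
  ]
}}

```text
time_s: 8.02
tool_pos: [0.4721, -0.095, 0.0369]
ee_rot: [-3.141, 0.0, -2.864]
force: [0.5, -0.2, -1.4]
grip_width: 0.0198
```

Call:
{"fn": "servo_tool", "kwargs": {
  "targets": [
    [-1,0,0,-0.04,0],
    [-1,0,0,-0.03,0],
    [-1,0,0,0,0]
  ]
}}

```text
time_s: 8.27
tool_pos: [0.4721, -0.095, 0.0341]
ee_rot: [-3.142, 0.0, -2.864]
force: [-0.5, 0.6, -2.0]
grip_width: 0.0199
```

```bash
python3 -c "
from h import *
duo2('p6.png');s=sense();print(s['tool_pos'],cav(s['tool_pos']),s['force'])"
```

```text
[ 0.47212634 -0.09488277  0.03410763] [-17.5   2.8] [ 0.30462209 -0.06592592 -1.95904716]
```

View pics/p6.png

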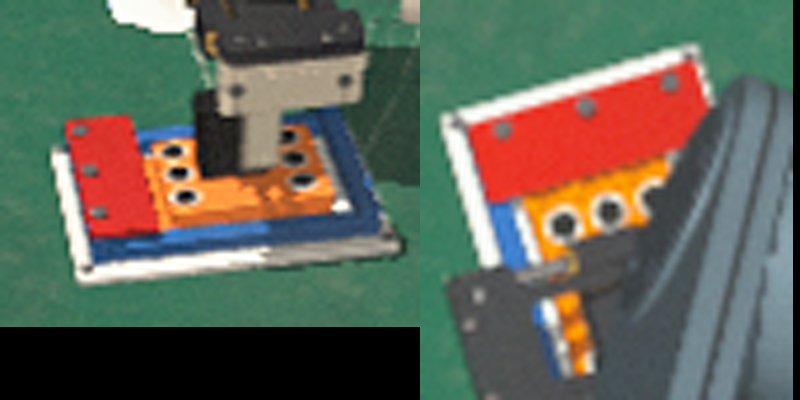

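Call:
{"fn": "servo_tool", "kwargs": {
  "targets": [
    [-1,0,0,-0.03,0],
    [-1,0,0,-0.02,0],
    [-1,0,0,0,0]
  ]
}}

```text
time_s: 8.62
tool_pos: [0.4721, -0.095, 0.0321]
ee_rot: [3.142, -0.0, -2.864]
force: [-0.8, 0.2, -1.6]
grip_width: 0.0199
```

Call:
{"fn": "servo_tool", "kwargs": {
  "targets": [
    [-0.4,0,0,0,0],
    [-0.4,0,0,0,0],
    [-0.4,0,0,0,0],
    [-0.4,0,0,0,0],
    [-0.4,0,0,0,0]
  ]
}}

```text
time_s: 9.03
tool_pos: [0.4722, -0.095, 0.0323]
ee_rot: [-3.141, 0.0, -2.864]
force: [-0.9, 0.6, 0.2]
grip_width: 0.0276
```

Call:
{"fn": "servo_tool", "kwargs": {
  "targets": [
    [0,0,0,0,0],
    [0,0,0,0,0],
    [0,0,0,0,0],
    [0,0,0,0.3,0],
    [0,0,0,0.8,0]
  ]
}}

```text
time_s: 9.45
tool_pos: [0.4691, -0.0937, 0.0733]
ee_rot: [3.136, -0.006, -2.864]
force: [0.1, -0.5, -0.1]
grip_width: 0.0463
```

Call:
{"fn": "servo_tool", "kwargs": {
  "targets": [
    [0,0,0,0.9,0],
    [0,-0.3,0.3,0.9,0],
    [0,-0.3,0.8,0.5,0],
    [0,-0.3,0.9,0,0],
    [0,0,0.9,0,0]
  ]
}}

```text
time_s: 9.87
tool_pos: [0.4351, 0.0217, 0.1699]
ee_rot: [-3.14, 0.002, -2.866]
force: [-0.6, 0.3, -0.2]
grip_width: 0.0467
```

Call:
{"fn": "servo_tool", "kwargs": {
  "targets": [
    [0,0,0.9,0,0],
    [0,0,0.9,0,0],
    [0,0,0.9,0,0],
    [0,0,0.5,0,0],
    [0,0,0,0,0]
  ]
}}

```text
time_s: 10.28
tool_pos: [0.4356, 0.1525, 0.1683]
ee_rot: [3.14, 0.001, -2.86]
force: [-0.2, -0.5, 0.7]
grip_width: 0.0466
```

```bash
python3 -c "
from h import *
duo2('p7.png');s=sense();print(s['tool_pos'],s['time_s'],s['force'])"
```

```text
[0.43584184 0.14938992 0.16814541] 10.3833 [ 0.34038346  0.36395133 -0.30345196]
```

View pics/p7.png

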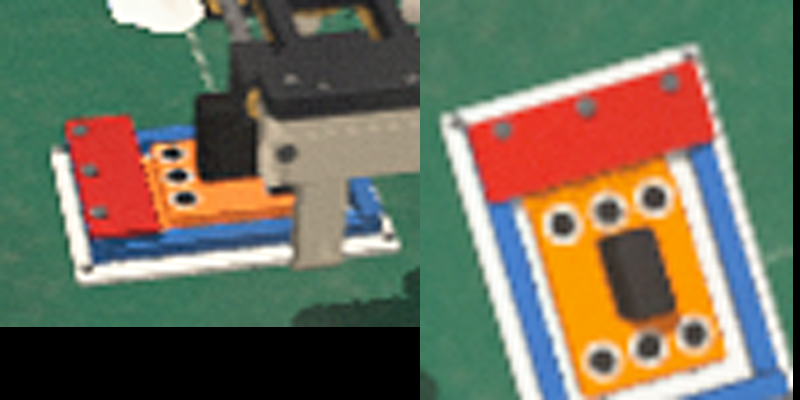

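Call:
{"fn": "servo_tool", "kwargs": {
  "targets": [
    [0,-0.5,0.8,0,0],
    [0,-0.5,0.8,0,0],
    [0,-0.3,0.8,0,0],
    [0,0,0.8,0,0],
    [0,0,0.8,0,0]
  ]
}}

```text
time_s: 10.8
tool_pos: [0.384, 0.3088, 0.1685]
ee_rot: [-3.141, 0.0, -2.865]
force: [0.5, -0.1, 0.5]
grip_width: 0.0464
```

Call:
{"fn": "servo_tool", "kwargs": {
  "targets": [
    [0,0,0.8,0,0],
    [0,0,0.5,0,0],
    [0,0,0,0,0],
    [0,0,0,0,0]
  ]
}}

```text
time_s: 11.13
tool_pos: [0.3846, 0.3602, 0.1678]
ee_rot: [-3.141, -0.001, -2.863]
force: [-1.0, -0.5, -0.9]
grip_width: 0.0467
```

Run:
```python
from h import *
f=lambda a,b,z:at("top",(330+(a-420)/5.33-.4,160+b/5.33-.4),z)
print("rear",cav(f(583,398,.024)),cav(f(722,360,.024)),"block top",cav(f(628,232,.072)))
S=[(562,224),(609,211),(654,198),(602,361),(649,347),(694,334)]
for p in S: print(cav(f(*p,.024)))
snap("side","p8.png",(280,130,400,210),(800,533))
print(sense()["tool_pos"])
```

```text
rear [-55.1  38. ] [-56.5 -28.5] block top [12.8  4.9]
[23.9 24.6]
[23.6  2.1]
[ 23.6 -19.6]
[-41.4  24.8]
[-41.3   2.2]
[-41.4 -19.5]
[0.38446246 0.35952813 0.1678201 ]
```

View pics/p8.png

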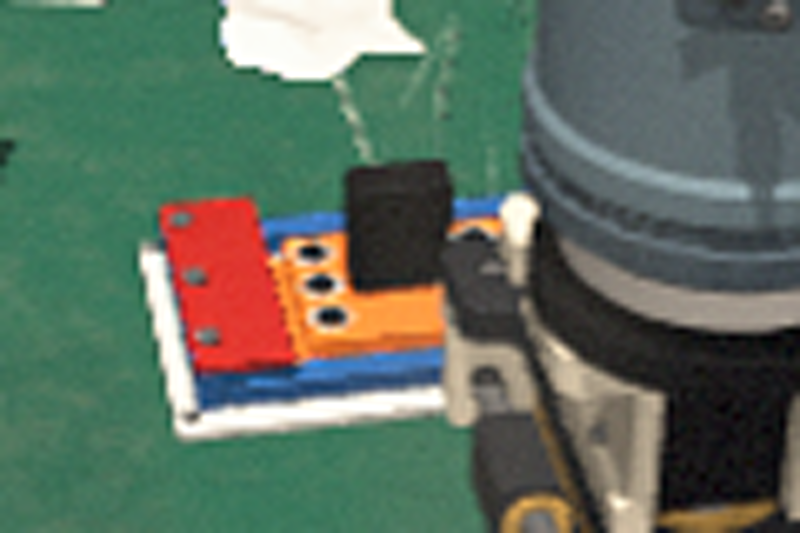

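Run:
```python
from h import *
pr=lambda s,l,z:((proj("side",np.array([*(C+u*s/1000+v*l/1000),z]))-[280,130]+.4)*6.667).round()
for z in(.024,.034): print(z,pr(23.7,2.1,z),pr(23.7,24.6,z),pr(23.7,-19.6,z),"rear",pr(-41.4,-19.5,z))
print("base corner (175,437 seen)",pr(88,63,0),"lip corner top (297,365 seen)",pr(42,55,.031),"block top c",pr(4+0,2.2,.072))
```

```text
0.024 [325. 286.] [335. 319.] [316. 255.] rear [477. 239.]
0.034 [325. 265.] [335. 298.] [316. 234.] rear [478. 218.]
base corner (175,437 seen) [184. 448.] lip corner top (297,365 seen) [300. 356.] block top c [376. 177.]
```

```bash
python3 -c "
from workcell import *
print(hand_in(), sense()['time_s'])"
```

```text
the job is handed in; nothing more can be done
the job is handed in; nothing more can be done
```

The orange insert is lying flat in the fixture with its tongue under the red lip. I let go, cleared the arm and handed the job in at about 11 s. I did not go near the grey insert; the load passed well above it.

**How it went in:** I gripped the block 10 mm behind its centre. The arm cannot tilt the tool, so I pressed the plate on the end wall under a light grip until it turned about 10° tongue down. Then I slid the tongue under the lip and lowered the plate until it was level.

**Final checks:**
- **Flatness:** front sockets and the visible rear one match a top face 24 mm above the bench in the side view, to about 1–2 mm. That is what it should be when lying on the floor.
- **Position:** the rear edge is at about -56 mm and the tongue end at about +64 mm along the cavity. The insert sits about 2 mm off the middle line, square to the cavity, clear of the walls.
- **Forces:** the readings I took stayed below about 8 N.

**Disagreements:**
- **Tilt:** it was not measured directly. The pictures suggested 6–8°, the tool height about 10°.
- **Calibration:** two fixture corners in the last side view were about 1–2 mm off prediction, within the calibration error.
- **Pictures:** I viewed 11, one over the budget, for the last side check. The arm hid part of the rear end in it.

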